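Cap the bare terminal of a power capacitor before it goes on the shelf

TASK

Get the power capacitor ready for the shelf: lift the pine packing chock off its lid and drop it into the open scrap carton, then take the red cap from the rubber mat and press it straight down onto the capacitor's bare terminal until you feel it click. Do not let up at the click: keep hold of the cap, push it on down until it sits fully home on the brass collar, and finish holding it there, still pressing down firmly. Leave the other caps and the goods on the bench where they are.

Things in the scene. Friction and masses are not known exactly. Their poses are not given: they have to be found in the camera images.
- capacitor: Fixed grey steel power capacitor case, 130 (x) x 240 (y) x 120 (z) mm, with low steel feet at its two ends. Origin at the centre of its underside, y along its long side. On its lid (120 mm up) stand two brown porcelain terminals, 75 mm either side of the middle along y; one is bare, the other wears a fixed black cap whose top is 190 mm above the bench.
- chock: Pine packing chock lying on the capacitor's lid between the two terminals: a loose wooden block 36 (x) x 62 (y) x 28 (z) mm, about 35 g. Origin at the centre of its underside. Easiest taken from above across its 36 mm width (its x).
- scrap_carton: Open cardboard carton for scrap, fixed, 170 (x) x 200 (y) x 100 (z) mm outside, walls and floor 5 mm, a few thin wood and card scraps on its floor. Origin at the centre of its underside.
- mat: Fixed blue-green rubber mat on the bench, 110 (x) x 220 (y) x 4 mm thick, on which three caps stand in a row along its y, about 70 mm apart. Origin at the centre of its underside.
- red_cap: Red moulded insulating cap, loose, 36 mm diameter, 36 mm tall, about 28 g, standing mouth down on the mat. Origin at the centre of its open mouth (underside), z up to its closed crown. Its mouth is a lip 3 mm thick with a 17 mm bore, widening inside to 25 mm bore, 29 mm deep in all. Can be gripped anywhere round its straight sides.
- seat (a point): Middle of the top face of the bare terminal's brass collar (40 mm diameter), 154 mm above the bench, z up. The cap is fully home when its mouth rests on this face, its origin at this point. A brass pin 11 mm in diameter, tip tapered, rises 25.5 mm from here; four spring leaves round it bulge to 20 mm across, 8.4 mm above the face.
- bare_terminal: Bare terminal, fixed: porcelain, brass collar, pin and leaves; origin at its foot on the lid, 34 mm below seat. A cap pressed down meets the leaves with its mouth about 13 mm above the face; the push rises to about 5 to 12 N, then from about 8 to 3 mm it drops away as the leaves snap out behind the lip and draw the cap down: the click. The last 1 to 2 mm to the collar must still be pushed.
- collar: The same brass collar as a body, fixed: 40 mm diameter, 4 mm thick, origin at the centre of its underside (4 mm below seat), on top of the bare terminal.
- black_cap: Spare black cap, loose, same outer size as the red one (36 mm diameter, 36 mm tall), on the mat; leave it. Origin at the centre of its underside.
- yellow_cap: Spare yellow cap, loose, same outer size as the red one, on the mat; leave it. Origin at the centre of its underside.
- can_tall: Loose aluminium can capacitor, 64 mm diameter, 105 mm tall, standing behind the power capacitor; leave it. Origin at the centre of its underside.
- can_short: Loose aluminium can capacitor, 52 mm diameter, 70 mm tall, standing behind the power capacitor; leave it. Origin at the centre of its underside.
- kraft_box: Loose closed brown carton 100 x 130 x 75 mm at the back; leave it. Origin at the centre of its underside.
- blue_box: Loose closed blue carton 75 x 110 x 45 mm at the back; leave it. Origin at the centre of its underside.
- relay: Loose red relay on a black base, 40 x 55 x 54 mm, at the back; leave it. Origin at the centre of its underside.
Not all that is in view belongs to the job. What is shaped like the red_cap but blue, pink or turquoise is not meant.

How it is judged:
By the outcome, as a careful person would: the job done as asked, in the order asked, and still so for the second after the job is handed in, while the arm keeps its last pose, push and grip.
It also fails if it takes over 53 s, if anything falls off the work surface, if the arm or the gripper's body presses on something with over 40 N, if the wrist force passes 120 N, or if a joint passes its speed limit or range.

ROBOT

A 7-joint arm with a two-finger parallel gripper is mounted at the origin on the work surface. World frame = base frame: x ahead of the robot, y to its left, z up, the work surface at z = 0. Lengths are in m, angles in rad, forces in N, time in s.
With the tool pointing down it reaches from about 0.425 to 0.875 m from the base axis. Payload 4.7 kg.
Tool frame: the origin (TCP) lies at the very end of the fingers, on their centre line; the grasp point (between the pads) lies behind it (ctrl.tcp_to_grasp is the y of the grasp point in the tool frame, in m); y points along the fingers, x is the direction in which the jaws open and shut, and the axes are right-handed (so a half turn about y gives the same grasp; the last joint's range is limited). The gripper opens to 87 mm and grips with 3 to 60 N. Pads are 19 mm wide; open, the fingers measure 117 mm over their backs; the gripper's body (75 mm by 190 mm) begins 51 mm behind the grasp point.
Start: joints at [-1.25, 0.321, -0.07, 1.45, 0.023, 1.371, -0.057], TCP at [0.196, 0.62, 0.223] pointing down, gripper open.
Joint ranges: [-2.86, 2.86], [-0.3, 2.09], [-1.38, 1.24], [0.06, 2.45], [-1.56, 4.7], [0.09, 2.05], [-2.69, 2.69]. Speed limits (rad/s): [2.57, 2.57, 3.14, 3.14, 3.14, 3.14, 3.14].

INTERFACE

Orientations are given as a rotation vector (axis times angle).
In Python, from bench import ctrl, get_image, workorder gives the robot as it stands.
- The arm moves only by the tool drive_tool, never from a script. Its argument "increments" is text: rows parted by semicolons, each of 5 numbers parted by spaces: the shift along the tool's x, y, z in mm, then the turn about the tool's y in degrees, then the closure in counts, from 0 (fully open) to 255 (shut). In form: tx ty tz yaw fingers; .... A call has 1 to 20 rows; each row shifts and turns the commanded pose from where the row before left it, along the tool's axes as they then stand; what a row does not reach is not made up. A row lasts 1/8 s, in which the tool goes at most 62.5 mm and 10.7 degrees, less where a joint would pass 70% of its speed; a pose out of reach is approached as far as the arm can. A call is refused whole if a number of a shift passes 62.5 or a number of a turn 10.7, either way. A call with a gripper value outside its range is refused whole. The fingers move at their own pace and stop on an object; "squeeze" is the grip in N (left out, the last holds). Time passes only in rows, so rows that do not move let the fingers close. It gives the time, the measured TCP pose, the force and the opening at its end, in the units of the state.
- ctrl.get_state(): the state, without advancing time (a new reading comes with each control period).
- get_image(name): name is "scene" or "top"; returns a dict with "img" (420x560x3 uint8, red, green, blue), "mtx" (3x3 intrinsics, pixels), "camera_from_world" (4x4, takes a point from world to camera coordinates). Camera axes: x right, y up, looking along -z (the intrinsics and any distortion apply to the point x, -y, -z); pixel columns grow to the right and rows downward; lengths in m; the calibration is good to about 2 mm. A picture is of the moment at which its call begins. There is no depth.
- workorder.close_job(): hands the job in, once; it reports no verdict.
The state is a dict: "time": time; "joint_positions": joint angles; "qd": joint speeds; "joint_torque": joint torques, N m; "position": TCP position; "tool_rot": TCP orientation; "ft_force": force on the tool from outside, world axes, zero at the start; "torque": the same for the moment, N m; "grip_width": opening from 0.0 (shut) to 1.0 (fully open).
Only numpy, scipy, OpenCV 4.12 (cv2) and the standard library are available. Lean on these libraries where they do the work, as an engineer would, in place of code of your own. Each camera call takes 0.05 s, during which the arm holds its last target.

## Working session

There is one attempt and no reset: what is moved stays moved. The work goes in short steps, Python scripts to look and compute and a tool call to move; the robot and the scene stay as the last step left them, time stands still between calls to the robot, and variables do not carry over. Pictures are saved under pics/ and viewed, and the job is handed in when it is done.

Besides the shell and the picture viewer there is one more tool, called after "Call:" as name(argument=value, ...) on one line, values as JSON. drive_tool: Moves the arm, as the interface text tells. Its arguments: {"type":"object","properties":{"increments":{"type":"string"},"squeeze":{"type":"number"}},"required":["increments"]}

```bash
mkdir -p pics; cat > h.py <<'E'
import numpy as np, cv2
from bench import ctrl, get_image, workorder
def snap(n,tag):
    d=get_image(n); cv2.imwrite(f'pics/{tag}.png',d['img'][:,:,::-1]); np.savez(f'pics/{tag}.npz',**{k:np.array(v) for k,v in d.items()}); return d
def load(tag): return np.load(f'pics/{tag}.npz')
def ray(d,u,v):
    K=d['mtx'];T=d['camera_from_world'];R=T[:3,:3];t=T[:3,3]
    c=np.linalg.inv(K)@[u,v,1.]; c=np.array([c[0],-c[1],-c[2]])
    return -R.T@t, R.T@c
def onz(d,u,v,z):
    o,r=ray(d,u,v); return o+r*(z-o[2])/r[2]
def proj(d,p):
    K=d['mtx'];T=d['camera_from_world'];c=T[:3,:3]@np.array(p)+T[:3,3]; q=K@[c[0],-c[1],-c[2]]; return q[:2]/q[2]
E
python3 - <<'E'
from h import *
for n in('scene','top'):
    d=snap(n,n+'0'); print([k for k in d]); print(np.round(d['mtx'],1)); print(np.round(ray(d,280,210),3))
s=ctrl.get_state(); print({k:np.round(v,3) for k,v in s.items()}); print(ctrl.tcp_to_grasp)
E
```

```text
['img', 'mtx', 'camera_from_world']
[[481.5   0.  281.2]
 [  0.  481.5 213.9]
 [  0.    0.    1. ]]
[[ 1.641 -0.638  0.948]
 [-0.702  0.449 -0.553]]
['img', 'mtx', 'camera_from_world']
[[406.3   0.  285.6]
 [  0.  406.3 208.8]
 [  0.    0.    1. ]]
[[ 0.419  0.034  1.083]
 [ 0.127  0.015 -0.992]]
{'time': np.float64(0.1), 'joint_positions': array([-1.25 ,  0.322, -0.07 ,  1.452,  0.023,  1.371, -0.057]), 'qd': array([ 0.002, -0.002,  0.   , -0.001,  0.001, -0.   , -0.001]), 'joint_torque': array([-0.0000e+00, -4.9257e+01, -4.0600e-01, -3.1340e+01, -6.4000e-02,
        3.9000e-02,  0.0000e+00]), 'position': array([0.196, 0.619, 0.222]), 'tool_rot': array([-1.34 , -0.979,  0.982]), 'ft_force': array([-0.033,  0.271,  0.296]), 'torque': array([-0.008,  0.009, -0.035]), 'grip_width': np.float64(0.998)}
-0.0187
```

View pics/scene0.png

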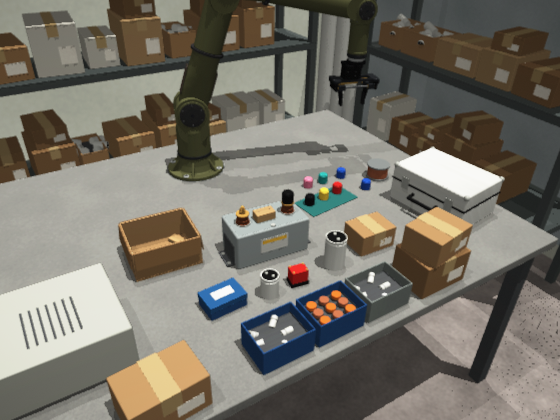

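View pics/top0.png

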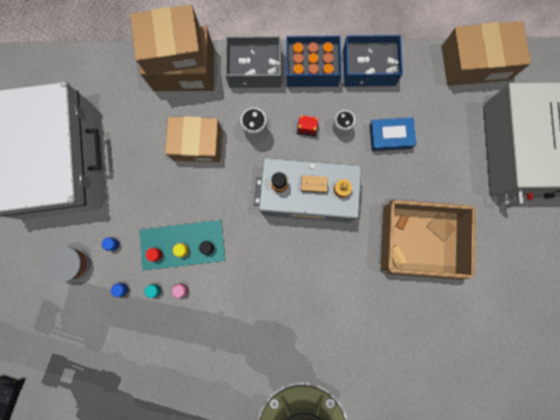

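Top view: the red cap is at (153,255), the first in the mat row. Yellow is at (180,250) and black at (206,248). The blue, turquoise and pink decoys at (109,243), (119,290), (152,291) and (179,291) are off the mat. The red relay at (307,125) is a box. The chock is at (314,184), the bare terminal at (343,187) and the carton at (430,240). I'll check these in enlarged crops.

```bash
python3 - <<'E'
from h import *
t=cv2.imread('pics/top0.png'); s=cv2.imread('pics/scene0.png')
a=cv2.resize(t[150:235,245:375],(780,510),interpolation=cv2.INTER_CUBIC)
b=cv2.resize(t[215:305,95:235],(780,501),interpolation=cv2.INTER_CUBIC)
c=cv2.resize(s[160:270,215:385],(780,505),interpolation=cv2.INTER_CUBIC)
cv2.imwrite('pics/ca.png',a);cv2.imwrite('pics/cb.png',b);cv2.imwrite('pics/cc.png',c)
E
```

```text
(no output)
```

View pics/ca.png

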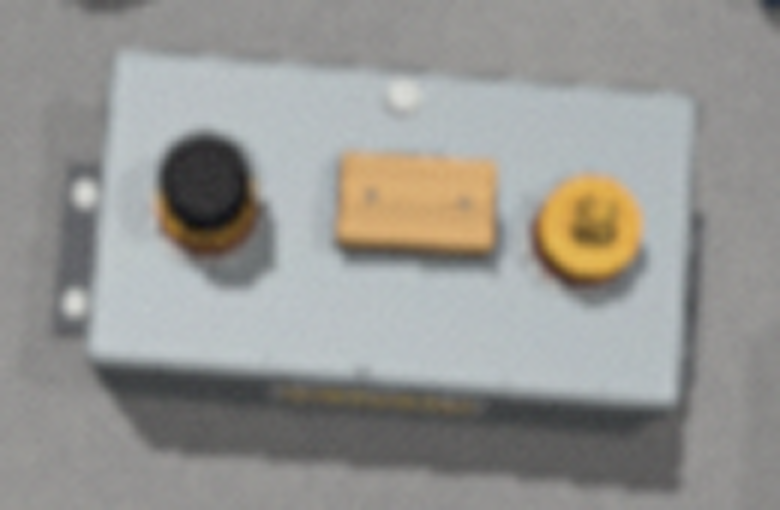

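View pics/cb.png

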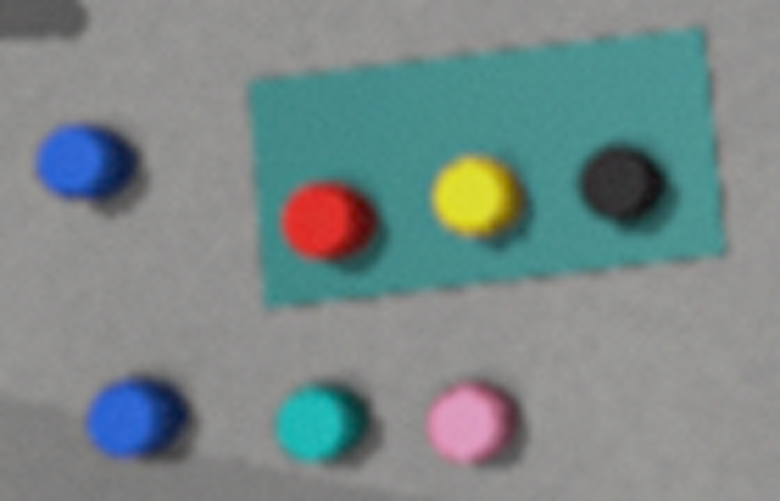

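View pics/cc.png

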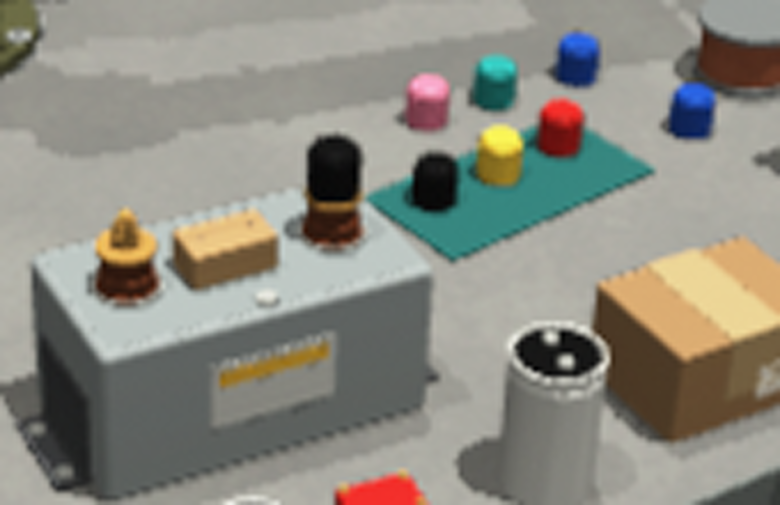

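The crops confirm that the red cap at top pixel (153,255) is the only red one standing on the mat. The bare collar with its pin is at about (343,187) and the chock at (314,184). Next I measure them.

```bash
cat > m.py <<'E'
from h import *
def comps(tag,lo,hi,roi,fn=None):
    im=cv2.imread(f'pics/{tag}.png'); h=cv2.cvtColor(im,cv2.COLOR_BGR2HSV)
    m=cv2.inRange(h,np.array(lo),np.array(hi)); z=np.zeros_like(m); x0,y0,x1,y1=roi; z[y0:y1,x0:x1]=m[y0:y1,x0:x1]
    cs,_=cv2.findContours(z,cv2.RETR_EXTERNAL,cv2.CHAIN_APPROX_NONE)
    return max(cs,key=cv2.contourArea)
E
python3 - <<'E'
from m import *
d=load('top0'); s=load('scene0')
def hsv(tag,u,v):
    return cv2.cvtColor(cv2.imread(f'pics/{tag}.png'),cv2.COLOR_BGR2HSV)[v,u]
for u,v in[(343,181),(343,188),(314,184),(314,178),(153,255),(150,254),(158,257),(345,193)]: print(u,v,hsv('top0',u,v))
for u,v in[(242,212),(243,219),(264,213),(338,184),(338,190)]: print('s',u,v,hsv('scene0',u,v))
lid=[onz(d,245+x/6,150+y/6,.12) for x,y in[(117,52),(695,97),(680,405),(90,358)]]
lid=np.array(lid);print(np.round(lid,4)); print(lid.mean(0)); e=lid[0]-lid[1]; f=lid[3]-lid[2];print(np.hypot(*e[:2]),np.hypot(*f[:2]),np.degrees(np.arctan2(-e[0],e[1])),np.degrees(np.arctan2(-f[0],f[1])))
b=onz(d,245+205/6,150+181/6,.19);print('blackcap',b)
c=onz(d,245+591/6,150+227/6,.154);print('collar',c, np.hypot(*(b-c)[:2]))
v=(b-c);print(np.degrees(np.arctan2(-v[0],v[1])))
for tag,q in(('top',[(343,158),(497,160),(494,248),(338,243)]),):
    ch=np.array([onz(d,245+x/6,150+y/6,.148) for x,y in q]);print(np.round(ch,4),ch.mean(0))
print('scene chock proj', proj(s,ch.mean(0)),'collar',proj(s,c))
r=onz(d,95+325/5.571,215+220/5.571,.038);print('red',r,proj(s,r))
ct=np.array([onz(d,u,v,.1) for u,v in[(391,201),(475,207),(471,278),(384,272)]]);print(np.round(ct,3),ct.mean(0))
E
```

```text
343 181 [ 20 164 219]
343 188 [ 19 162 126]
314 184 [ 17 118 208]
314 178 [ 17 117 211]
153 255 [  1 204 221]
150 254 [  1 205 221]
158 257 [179 214 119]
345 193 [ 21 163 224]
s 242 212 [ 18 169  95]
s 243 219 [  8 174  47]
s 264 213 [ 20 108 239]
s 338 184 [  1 211 244]
s 338 190 [  1 222 115]
[[ 0.6689  0.0854  0.12  ]
 [ 0.648  -0.148   0.12  ]
 [ 0.523  -0.1379  0.12  ]
 [ 0.5441  0.0965  0.12  ]]
[ 0.5959973  -0.02601809  0.12      ]
0.234354289027659 0.23530605650928907 -5.123831208669402 -5.135840811277248
blackcap [0.60112732 0.0489802  0.19      ]
collar [ 0.58889641 -0.09965084  0.154     ] 0.14913343991413597
-4.7042917884397815
[[ 0.6183 -0.0044  0.148 ]
 [ 0.6169 -0.0645  0.148 ]
 [ 0.5821 -0.0626  0.148 ]
 [ 0.5846 -0.0019  0.148 ]] [ 0.60048568 -0.03333983  0.148     ]
scene chock proj [262.61655736 210.06858765] collar [241.16323056 212.69439165]
red [0.44165721 0.37480759 0.038     ] [335.81288367 184.06264987]
[[ 0.565 -0.223  0.1  ]
 [ 0.548 -0.427  0.1  ]
 [ 0.378 -0.405  0.1  ]
 [ 0.394 -0.199  0.1  ]] [ 0.47105644 -0.31332819  0.1       ]
```

```bash
python3 - <<'E'
from m import *
d=load('top0'); s=load('scene0')
def tri(p,q):
    o1,r1=ray(d,*p);o2,r2=ray(s,*q)
    A=np.stack([r1,-r2],1);x=np.linalg.lstsq(A,o2-o1,rcond=None)[0]
    a=o1+r1*x[0];b=o2+r2*x[1];return (a+b)/2,np.linalg.norm(a-b)
def cen(c):
    m=cv2.moments(c);return m['m10']/m['m00'],m['m01']/m['m00']
for nm,lo,hi in(('red',(0,120,60),(6,255,255)),):
    # hue wraps: use alt mask
    def silh(tag,roi,lowh,highh,smin,vmin,vmax=255):
        im=cv2.imread(f'pics/{tag}.png');h=cv2.cvtColor(im,cv2.COLOR_BGR2HSV).astype(int)
        hh=(h[...,0]+90)%180
        m=((hh>=lowh)&(hh<=highh)&(h[...,1]>=smin)&(h[...,2]>=vmin)&(h[...,2]<=vmax)).astype(np.uint8)
        z=np.zeros_like(m);x0,y0,x1,y1=roi;z[y0:y1,x0:x1]=m[y0:y1,x0:x1]
        ys,xs=np.nonzero(z);return (xs.mean(),ys.mean()),len(xs),(xs.min(),xs.max(),ys.min(),ys.max())
    for vmin,z in((50,None),(190,.04)):
        p=silh('top0',(140,240,170,268),80,95,130,vmin);q=silh('scene0',(325,175,348,200),80,95,130,vmin)
        print('red',vmin,p,q,tri(p[0],q[0]), onz(d,*p[0],.022 if z is None else .04), onz(s,*q[0],.022 if z is None else .04))
p=silh('top0',(330,172,356,200),105,118,120,90)
e=None
print('collar top',p,onz(d,*p[0],.153), onz(d,(p[2][0]+p[2][1])/2,(p[2][2]+p[2][3])/2,.153))
p=silh('scene0',(230,200,256,225),105,118,100,100)
print('collar scene',p,onz(s,*p[0],.154))
p=silh('top0',(300,170,332,196),100,112,80,150);q=silh('scene0',(250,203,278,225),100,115,60,190)
print('chock',p,onz(d,*p[0],.148),q,onz(s,*q[0],.148))
cv2.imwrite('pics/z1.png',cv2.resize(cv2.imread('pics/scene0.png')[198:230,225:285],None,fx=12,fy=12,interpolation=cv2.INTER_NEAREST))
E
```

```text
red 50 ((np.float64(153.31927710843374), np.float64(254.289156626506)), 166, (np.int64(146), np.int64(161), np.int64(248), np.int64(260))) ((np.float64(336.68), np.float64(187.5)), 100, (np.int64(332), np.int64(341), np.int64(182), np.int64(193))) (array([0.44250013, 0.38005978, 0.0219407 ]), np.float64(9.719861140711285e-05)) [0.44252275 0.38008513 0.022     ] [0.44257093 0.37993939 0.022     ]
red 190 ((np.float64(151.21), np.float64(253.94)), 100, (np.int64(146), np.int64(156), np.int64(249), np.int64(259))) ((np.float64(337.03125), np.float64(183.71875)), 32, (np.int64(333), np.int64(341), np.int64(182), np.int64(186))) (array([0.4429531 , 0.37978903, 0.0387784 ]), np.float64(0.0005563942466050419)) [0.44306193 0.37964081 0.04      ] [0.44453289 0.37810331 0.04      ]
collar top ((np.float64(342.68918918918916), np.float64(187.97747747747746)), 222, (np.int64(335), np.int64(350), np.int64(180), np.int64(196))) [ 0.58875733 -0.09790204  0.153     ] [ 0.58870845 -0.09746107  0.153     ]
collar scene ((np.float64(243.02678571428572), np.float64(212.375)), 112, (np.int64(236), np.int64(255), np.int64(206), np.int64(217))) [ 0.59013994 -0.09410527  0.154     ]
chock ((np.float64(313.90277777777777), np.float64(183.19166666666666)), 360, (np.int64(301), np.int64(327), np.int64(176), np.int64(190))) [ 0.60169205 -0.03157764  0.148     ] ((np.float64(263.589552238806), np.float64(210.455223880597)), 134, (np.int64(253), np.int64(274), np.int64(206), np.int64(215))) [ 0.60374868 -0.0318639   0.148     ]
```

View pics/z1.png

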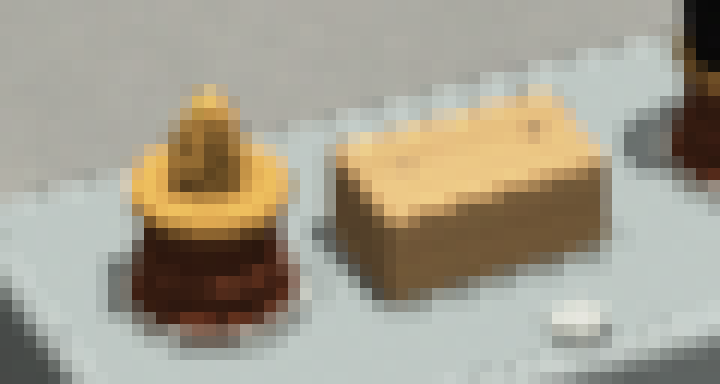

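```bash
cat >> h.py <<'E'
from scipy.spatial.transform import Rotation as Ro
def plan(tgt,jaw_deg=None):
    s=ctrl.get_state();R=Ro.from_rotvec(s['tool_rot']).as_matrix();p=np.array(s['position'])
    print('pos',np.round(p,4),'tool x',np.round(R[:,0],3),'y',np.round(R[:,1],3),'F',np.round(s['ft_force'],1),'w',round(float(s['grip_width']),3),'t',s['time'])
    a=np.degrees(np.arctan2(R[1,0],R[0,0])); print('jaw angle',a)
    if tgt is not None: print('local shift mm (x,y,z)',np.round(R.T@(np.array(tgt)-p)*1000,1))
    if jaw_deg is not None:
        dw=(jaw_deg-a+90)%180-90; print('world turn',dw,'=> tool-y turn',-dw)
E
python3 - <<'E'
from h import *
d=load('top0'); s=load('scene0')
print('collar scene',onz(s,242.04,213.0,.154),'pin tip',onz(s,241.8,204.8,.1795))
plan([.6015,-.032,.24],-2)
E
```

```text
collar scene [ 0.59160614 -0.0981762   0.154     ] pin tip [ 0.58707937 -0.09591658  0.1795    ]
pos [0.1962 0.6192 0.2215] tool x [ 0.302  0.953 -0.002] y [-0.    -0.002 -1.   ] F [-0.   0.3  0.3] w 0.998 t 0.1
jaw angle 72.42447472595109
local shift mm (x,y,z) [-498.4  -17.5 -583. ]
world turn -74.42447472595109 => tool-y turn 74.42447472595109
```

Call:
drive_tool(increments="0 -4 0 9.3 0;0 -4 0 9.3 0;0 -4 0 9.3 0;0 -4 0 9.3 0;0 -4 0 9.3 0;0 0 0 9.3 0;0 0 0 9.3 0;0 0 0 9.3 0;0 0 0 0 0", squeeze=20)

```text
time: 1.23
position: [0.1962, 0.6194, 0.242]
tool_rot: [-1.572, 0.026, -0.026]
ft_force: [-0.8, 0.2, 0.4]
grip_width: 1.0
```

```bash
python3 - <<'E'
from h import *
plan([.6015,-.032,.24],-2)
E
```

```text
pos [0.1962 0.6194 0.242 ] tool x [ 0.999 -0.033 -0.   ] y [-0.    -0.001 -1.   ] F [-0.8  0.2  0.4] w 1.0 t 1.225
jaw angle -1.8766597043799285
local shift mm (x,y,z) [ 426.4    2.6 -637.8]
world turn -0.12334029562006776 => tool-y turn 0.12334029562006776
```

Call:
drive_tool(increments="26.6 0 -39.9 0 0;26.6 0 -39.9 0 0;26.6 0 -39.9 0 0;26.6 0 -39.9 0 0;26.6 0 -39.9 0 0;26.6 0 -39.9 0 0;26.6 0 -39.9 0 0;26.6 0 -39.9 0 0;26.6 0 -39.9 0 0;26.6 0 -39.9 0 0;26.6 0 -39.9 0 0;26.6 0 -39.9 0 0;26.6 0 -39.9 0 0;26.6 0 -39.9 0 0;26.6 0 -39.9 0 0;26.6 0 -39.9 0 0;0 0 0 0 0;0 0 0 0 0")

```text
time: 3.48
position: [0.5993, -0.0325, 0.2421]
tool_rot: [-1.57, 0.026, -0.025]
ft_force: [0.7, 1.1, -0.5]
grip_width: 0.998
```

```bash
python3 - <<'E'
from h import *
plan([.6015,-.032,.125],-2)
snap('top','t1');snap('scene','s1')
cv2.imwrite('pics/z2.png',np.hstack([cv2.resize(cv2.imread('pics/t1.png')[130:240,230:380],(400,293)),cv2.resize(cv2.imread('pics/s1.png')[100:260,190:350],(390,390))[:293]]))
E
```

```text
pos [ 0.5993 -0.0325  0.2421] tool x [ 0.999 -0.033 -0.001] y [-0.001  0.001 -1.   ] F [ 0.7  1.1 -0.5] w 0.998 t 3.475
jaw angle -1.862689241440539
local shift mm (x,y,z) [  2.3 117.1   0.5]
world turn -0.13731075855946528 => tool-y turn 0.13731075855946528
```

View pics/z2.png

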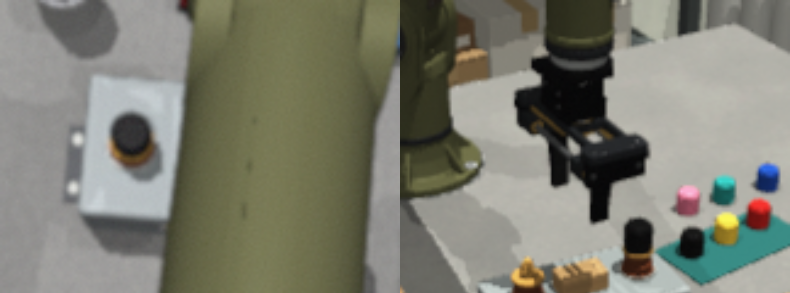

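The top view is blocked by the arm. The scene view shows the open gripper over the chock, so I descend.

Call:
drive_tool(increments="2.3 20 0.5 0 0;0 20 0 0 0;0 20 0 0 0;0 20 0 0 0;0 20 0 0 0;0 12 0 0 0;0 5 0 0 0;0 0 0 0 0;0 0 0 0 255;0 0 0 0 255;0 0 0 0 255;0 0 0 0 255;0 0 0 0 255;0 0 0 0 255", squeeze=20)

```text
time: 5.32
position: [0.602, -0.0326, 0.1256]
tool_rot: [-1.571, 0.027, -0.027]
ft_force: [-0.4, -0.0, -0.5]
grip_width: 0.413
```

```bash
python3 - <<'E'
from h import *
plan([.6015,-.032,.125],-2)
snap('scene','s2')
cv2.imwrite('pics/z3.png',cv2.resize(cv2.imread('pics/s2.png')[120:270,190:340],(600,600)))
E
```

```text
pos [ 0.602  -0.0326  0.1256] tool x [ 0.999 -0.035  0.   ] y [ 0.  0. -1.] F [-0.4 -0.  -0.5] w 0.413 t 5.325
jaw angle -1.9773854793009555
local shift mm (x,y,z) [-0.5  0.6  0.6]
world turn -0.0226145206990509 => tool-y turn 0.0226145206990509
```

View pics/z3.png

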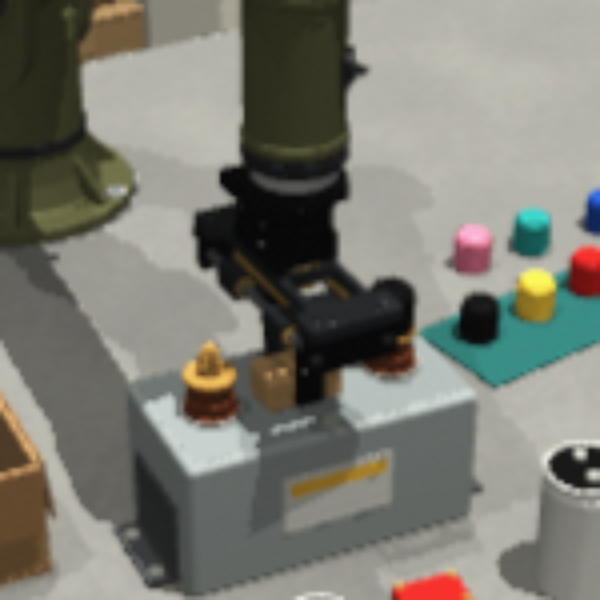

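Width 0.413 (36 mm) means the chock is held. Now lift, carry and lower it into the carton.

Call:
drive_tool(increments="0 -15 0 0 255;0 -25 0 0 255;0 -25 0 0 255;0 -25 0 0 255;0 -25 0 0 255;-15 0 -35.4 0 255;-15 0 -35.4 0 255;-15 0 -35.4 0 255;-15 0 -35.4 0 255;-15 0 -35.4 0 255;-15 0 -35.4 0 255;-15 0 -35.4 0 255;-15 0 -35.4 0 255;0 0 0 0 255;0 0 0 0 255")

```text
time: 7.25
position: [0.4727, -0.311, 0.2411]
tool_rot: [-1.57, 0.026, -0.028]
ft_force: [0.9, -0.3, -0.5]
grip_width: 0.417
```

```bash
python3 - <<'E'
from h import *
plan([.472,-.312,.05],-2)
snap('scene','s3')
cv2.imwrite('pics/z4.png',cv2.resize(cv2.imread('pics/s3.png')[100:300,90:340],(750,600)))
E
```

```text
pos [ 0.4727 -0.311   0.2411] tool x [ 0.999 -0.034  0.001] y [ 0.001  0.001 -1.   ] F [ 0.9 -0.3 -0.5] w 0.417 t 7.25
jaw angle -1.9680957436077173
local shift mm (x,y,z) [ -0.9 191.1  -1.1]
world turn -0.03190425639228067 => tool-y turn 0.03190425639228067
```

View pics/z4.png

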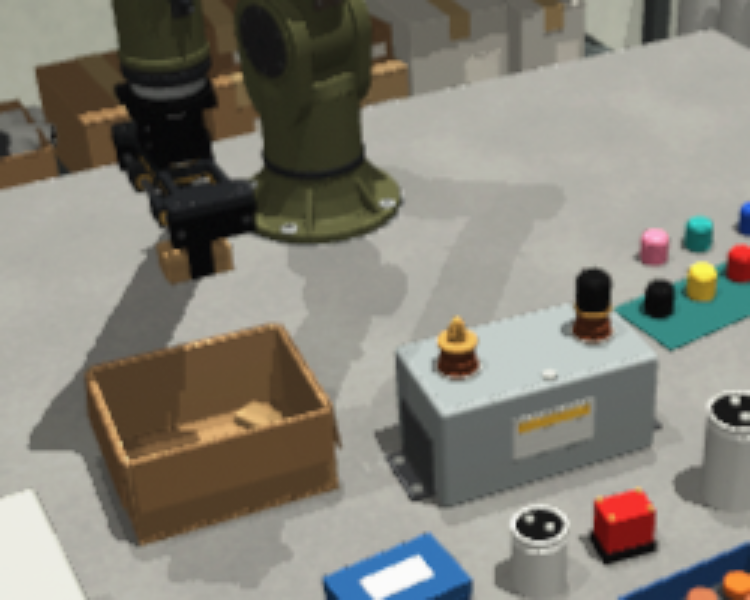

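The chock is held above the carton. Lower, release and retreat.

Call:
drive_tool(increments="0 31 0 0 255;0 31 0 0 255;0 31 0 0 255;0 31 0 0 255;0 31 0 0 255;0 28 0 0 255;0 0 0 0 255;0 0 0 0 90;0 0 0 0 60;0 0 0 0 60;0 -30 0 0 60;0 -40 0 0 60;0 -40 0 0 60;0 -40 0 0 60;0 -40 0 0 60;0 0 0 0 60")

```text
time: 9.3
position: [0.4738, -0.313, 0.2513]
tool_rot: [-1.573, 0.022, -0.033]
ft_force: [-0.3, -0.3, -0.5]
grip_width: 0.765
```

```bash
python3 - <<'E'
from h import *
plan([.4427,.380,.11],5)
snap('scene','s4')
cv2.imwrite('pics/z5.png',cv2.resize(cv2.imread('pics/s4.png')[100:300,90:340],(750,600)))
E
```

```text
pos [ 0.4738 -0.313   0.2513] tool x [ 0.999 -0.035  0.007] y [ 0.007 -0.002 -1.   ] F [-0.3 -0.3 -0.5] w 0.765 t 9.3
jaw angle -1.9929846522768444
local shift mm (x,y,z) [-56.1 139.7 691.7]
world turn 6.992984652276846 => tool-y turn -6.992984652276846
```

View pics/z5.png

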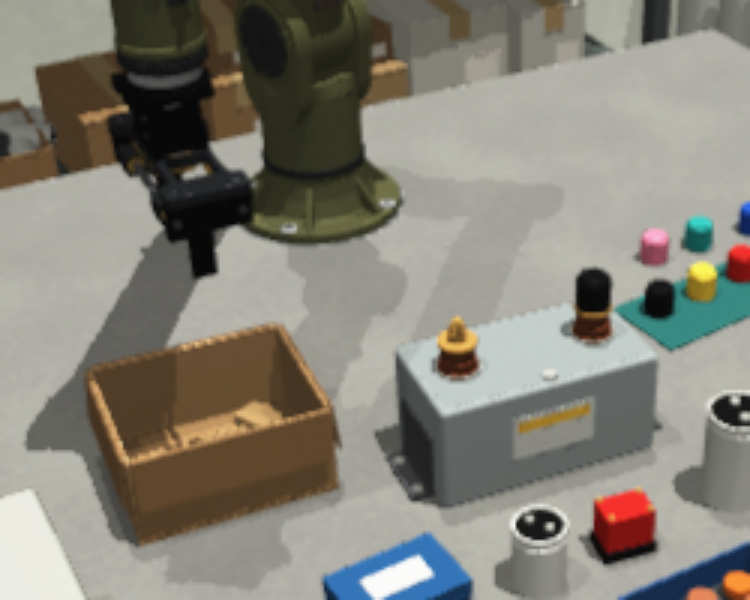

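The gripper is empty and the carton shows something new inside. I'll confirm with the top view on the way to the red cap.

Call:
drive_tool(increments="4 0 40.7 0 60;4 0 40.7 0 60;4 0 40.7 0 60;4 0 40.7 0 60;4 0 40.7 0 60;4 0 40.7 0 60;4 0 40.7 0 60;4 0 40.7 0 60;-9.8 0 40.7 0 60;-9.8 0 40.7 0 60;-9.8 0 40.7 0 60;-9.8 0 40.7 0 60;-9.8 0 40.7 0 60;-9.8 0 40.7 0 60;-9.8 0 40.7 0 60;-9.8 0 40.7 0 60;-9.8 0 40.7 0 60;0 0 0 -8 60;0 0 0 0 60;0 0 0 0 60")

```text
time: 11.85
position: [0.4402, 0.3809, 0.247]
tool_rot: [-1.57, -0.079, 0.08]
ft_force: [-0.4, 0.4, 0.9]
grip_width: 0.765
```

```bash
python3 - <<'E'
from h import *
plan([.4427,.380,.110],6)
snap('scene','s5');snap('top','t5')
t=cv2.imread('pics/t5.png')
cv2.imwrite('pics/z6.png',np.hstack([cv2.resize(t[190:290,370:490],(360,300)),cv2.resize(cv2.imread('pics/s5.png')[90:240,270:420],(300,300))]))
E
```

```text
pos [0.4402 0.3809 0.247 ] tool x [ 0.995  0.101 -0.001] y [-0.001 -0.001 -1.   ] F [-0.4  0.4  0.9] w 0.765 t 11.85
jaw angle 5.816688046632828
local shift mm (x,y,z) [  2.5 137.   -1.1]
world turn 0.18331195336716632 => tool-y turn -0.18331195336716632
```

View pics/t5.png

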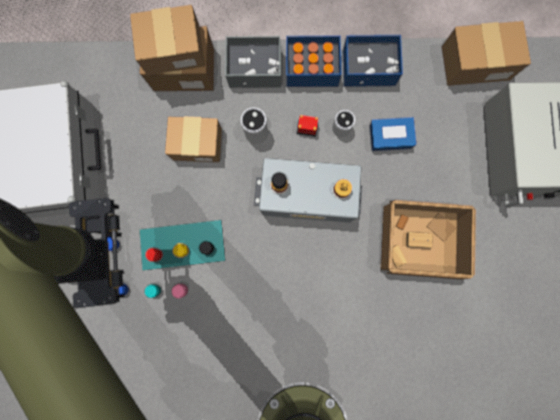

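View pics/z6.png

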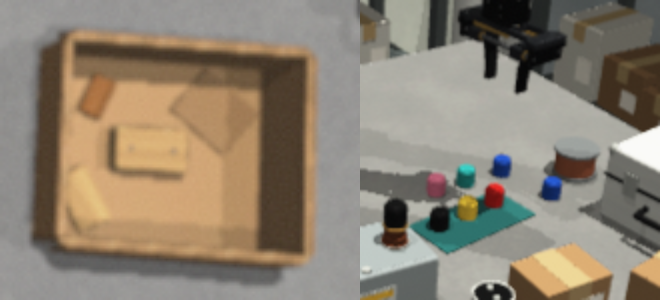

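The chock at (419,240) is lying flat in the carton. I descend to just above the red cap and check alignment.

Call:
drive_tool(increments="2.5 30 -1 0 60;0 40 0 0 60;0 40 0 0 60;0 30 0 0 60;0 30 0 0 60;0 0 0 0 60;0 0 0 0 60")

```text
time: 12.82
position: [0.4434, 0.3815, 0.0789]
tool_rot: [-1.568, -0.083, 0.081]
ft_force: [0.4, 0.2, -0.4]
grip_width: 0.763
```

```bash
python3 - <<'E'
from h import *
plan([.4427,.380,.012],6)
snap('scene','s6');snap('top','t6')
cv2.imwrite('pics/z7.png',np.hstack([cv2.resize(cv2.imread('pics/t6.png')[210:300,90:190],(400,360)),cv2.resize(cv2.imread('pics/s6.png')[130:220,290:380],(360,360))]))
E
```

```text
pos [0.4434 0.3815 0.0789] tool x [0.995 0.104 0.001] y [ 0.001  0.001 -1.   ] F [ 0.4  0.2 -0.4] w 0.763 t 12.825
jaw angle 5.971044012458061
local shift mm (x,y,z) [-0.9 66.9 -1.5]
world turn 0.02895598754193429 => tool-y turn -0.02895598754193429
```

View pics/z7.png

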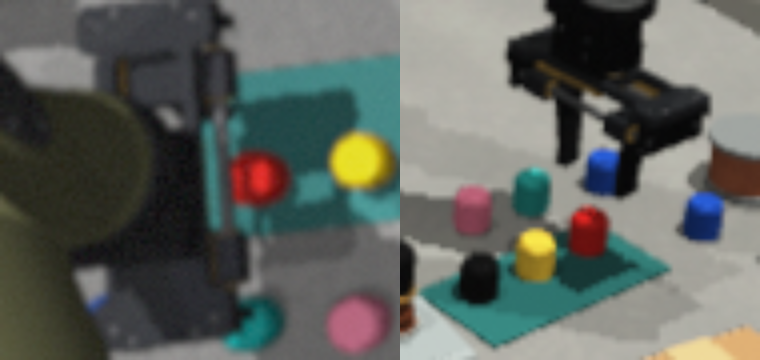

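Alignment is consistent with the parallax: the fingers straddle the red cap fore and aft. Descend and grip.

Call:
drive_tool(increments="-0.9 20 -1.5 0 60;0 20 0 0 60;0 15 0 0 60;0 8 0 0 60;0 4 0 0 60;0 0 0 0 60;0 0 0 0 255;0 0 0 0 255;0 0 0 0 255;0 0 0 0 255", squeeze=50)

```text
time: 14.18
position: [0.4419, 0.3796, 0.0107]
tool_rot: [-1.569, -0.083, 0.082]
ft_force: [-0.6, 0.6, 0.3]
grip_width: 0.401
```

```bash
python3 - <<'E'
from h import *
plan([.4427,.380,.26],6)
snap('scene','s7');snap('top','t7')
cv2.imwrite('pics/z8.png',np.hstack([cv2.resize(cv2.imread('pics/t7.png')[210:300,90:190],(400,360)),cv2.resize(cv2.imread('pics/s7.png')[130:220,290:380],(360,360))]))
E
```

```text
pos [0.4419 0.3796 0.0107] tool x [0.994 0.105 0.   ] y [ 0.  0. -1.] F [-0.6  0.6  0.3] w 0.401 t 14.175
jaw angle 6.021120225394981
local shift mm (x,y,z) [   0.9 -249.3    0.3]
world turn -0.021120225394980707 => tool-y turn 0.021120225394980707
```

View pics/z8.png

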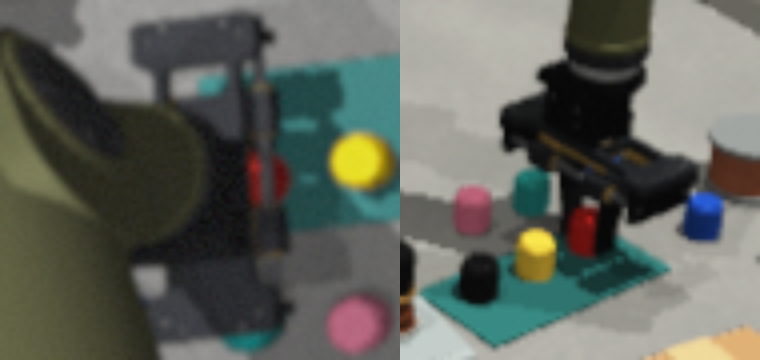

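The cap is held (width 35 mm). Lift straight up first, then carry it over the terminal.

Call:
drive_tool(increments="0 -10 0 0 255;0 -30 0 0 255;0 -40 0 0 255;0 -40 0 0 255;0 -40 0 0 255;0 -40 0 0 255;0 -40 0 0 255;0 0 0 0 255")

```text
time: 15.28
position: [0.4435, 0.3808, 0.2553]
tool_rot: [-1.564, -0.087, 0.078]
ft_force: [0.7, -0.3, -0.4]
grip_width: 0.402
```

Call:
drive_tool(increments="6.9 0 -35 0 255;6.9 0 -35 0 255;6.9 0 -35 0 255;6.9 0 -35 0 255;6.9 0 -35 0 255;6.9 0 -35 0 255;6.9 0 -35 0 255;6.9 0 -35 0 255;6.9 0 -35 0 255;6.9 0 -35 0 255;6.9 0 -35 0 255;6.9 0 -35 0 255;6.9 0 -35 0 255;6.9 0 -35 0 255;0 0 0 0 255;0 0 0 0 255")

```text
time: 17.27
position: [0.5889, -0.0967, 0.2499]
tool_rot: [-1.568, -0.082, 0.084]
ft_force: [0.0, -0.1, 0.6]
grip_width: 0.405
```

```bash
python3 - <<'E'
from h import *
plan([.590,-.098,.200],6)
snap('scene','s8');snap('top','t8')
cv2.imwrite('pics/z9.png',np.hstack([cv2.resize(cv2.imread('pics/t8.png')[110:250,230:400],(400,330)),cv2.resize(cv2.imread('pics/s8.png')[140:260,190:310],(330,330))]))
E
```

```text
pos [ 0.5889 -0.0967  0.2499] tool x [ 0.994  0.105 -0.001] y [-0.001  0.001 -1.   ] F [ 0.  -0.1  0.6] w 0.405 t 17.275
jaw angle 6.042728379928186
local shift mm (x,y,z) [ 1.  49.9 -1.5]
world turn -0.04272837992819234 => tool-y turn 0.04272837992819234
```

View pics/z9.png

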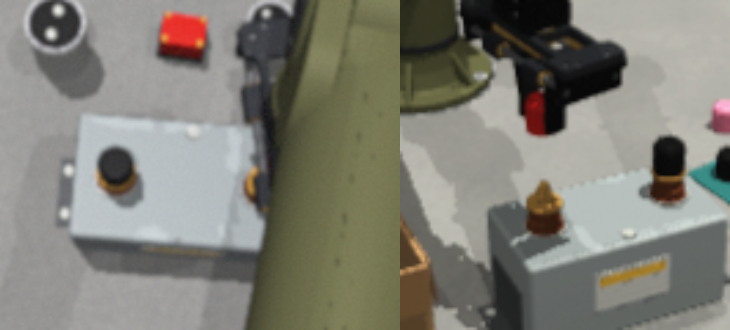

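Lower to just above the pin tip, with the mouth about 5 mm clear, and check alignment in the scene view.

Call:
drive_tool(increments="1 20 -1.5 0 255;0 20 0 0 255;0 14 0 0 255;0 0 0 0 255;0 0 0 0 255;0 0 0 0 255")

```text
time: 18.12
position: [0.591, -0.0991, 0.1974]
tool_rot: [-1.569, -0.084, 0.081]
ft_force: [-0.6, 0.4, 0.1]
grip_width: 0.399
```

```bash
python3 - <<'E'
from h import *
plan([.590,-.098,.1927],6)
d=snap('scene','s9')
p=ctrl.get_state()['position']
print('proj pin tip from est',proj(d,[.59,-.098,.1795]),'mouth c',proj(d,[p[0],p[1],p[2]-.0067]),'crown',proj(d,[p[0],p[1],p[2]+.0293]),'seat',proj(d,[.59,-.098,.154]))
cv2.imwrite('pics/z10.png',cv2.resize(cv2.imread('pics/s9.png')[185:235,220:270],None,fx=12,fy=12,interpolation=cv2.INTER_NEAREST))
E
```

```text
pos [ 0.591  -0.0991  0.1974] tool x [0.994 0.105 0.002] y [ 0.002  0.    -1.   ] F [-0.6  0.4  0.1] w 0.399 t 18.125
jaw angle 6.017059503173038
local shift mm (x,y,z) [-0.9  4.7  1.2]
world turn -0.017059503173044277 => tool-y turn 0.017059503173044277
proj pin tip from est [241.63977878 205.46621448] mouth c [241.36511733 202.51357639] crown [241.07604669 191.91982396] seat [241.83574811 212.71954689]
```

View pics/z10.png

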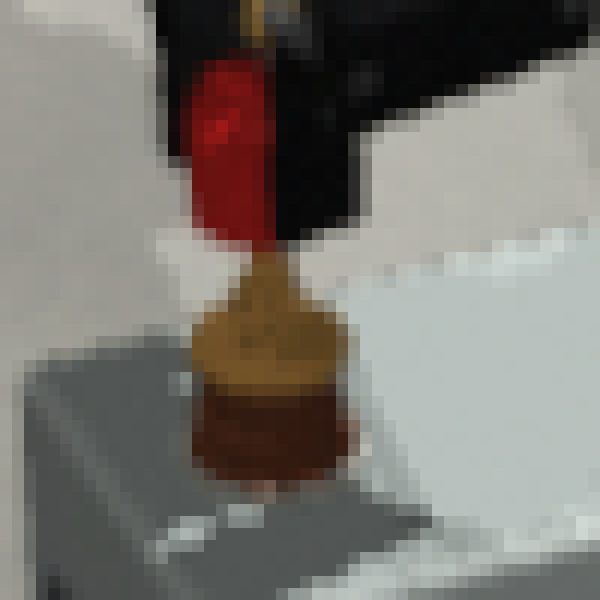

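The cap's centre is at about (241.3) and the collar's at about (242.1), so the cap sits roughly 1 mm off. I correct by about 1 mm and lower to just above leaf contact, watching the force.

Call:
drive_tool(increments="-0.4 3 1.4 0 255;0 4 0 0 255;0 4 0 0 255;0 4 0 0 255;0 4 0 0 255;0 0 0 0 255;0 0 0 0 255", squeeze=60)

```text
time: 19.05
position: [0.59, -0.0976, 0.1776]
tool_rot: [-1.569, -0.083, 0.082]
ft_force: [0.1, -0.6, 0.4]
grip_width: 0.401
```

```bash
python3 - <<'E'
from h import *
plan([.590,-.098,.1607],6)
d=snap('scene','s10')
print(ctrl.get_state()['torque'])
cv2.imwrite('pics/z11.png',cv2.resize(cv2.imread('pics/s10.png')[185:235,220:270],None,fx=12,fy=12,interpolation=cv2.INTER_NEAREST))
E
```

```text
pos [ 0.59   -0.0976  0.1776] tool x [0.994 0.105 0.   ] y [ 0.  0. -1.] F [ 0.1 -0.6  0.4] w 0.401 t 19.05
jaw angle 6.020357486966018
local shift mm (x,y,z) [-0.  16.9 -0.4]
world turn -0.020357486966020133 => tool-y turn 0.020357486966020133
[-0.11656577  0.06920014 -0.01459719]
```

View pics/z11.png

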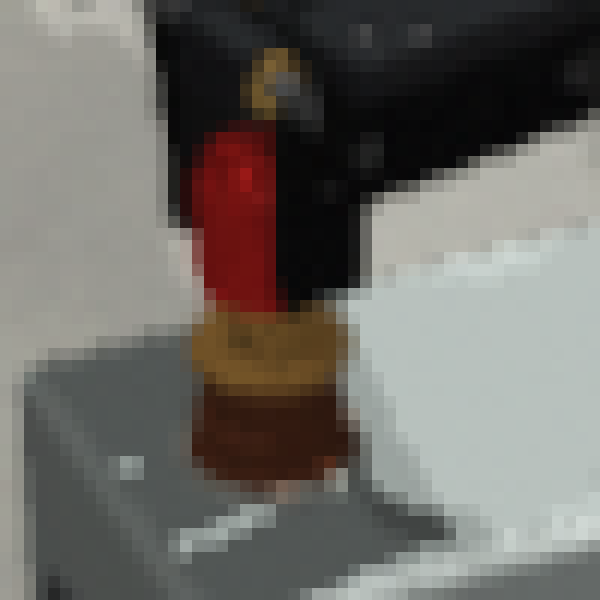

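Now aligned: the cap's left edge at 197 gives a centre of about 270, against 271 for the collar. The mouth is about 17 mm above the seat and there is no contact force. Press in stages.

Call:
drive_tool(increments="0 2 0 0 255;0 2 0 0 255;0 1.5 0 0 255;0 0 0 0 255")

```text
time: 19.6
position: [0.5907, -0.0982, 0.1726]
tool_rot: [-1.57, -0.084, 0.081]
ft_force: [2.4, -1.8, 1.1]
grip_width: 0.402
```

Call:
drive_tool(increments="0 1.5 0 0 255;0 1.5 0 0 255;0 0 0 0 255")

```text
time: 19.98
position: [0.5912, -0.0985, 0.171]
tool_rot: [-1.57, -0.085, 0.079]
ft_force: [0.7, -1.0, 8.6]
grip_width: 0.405
```

Call:
drive_tool(increments="0 1.5 0 0 255;0 1.5 0 0 255;0 0 0 0 255")

```text
time: 20.35
position: [0.5908, -0.0984, 0.1666]
tool_rot: [-1.57, -0.084, 0.08]
ft_force: [2.9, -1.8, 1.9]
grip_width: 0.402
```

Call:
drive_tool(increments="0 1.5 0 0 255;0 1.5 0 0 255;0 0 0 0 255")

```text
time: 20.72
position: [0.5889, -0.0971, 0.1615]
tool_rot: [-1.569, -0.08, 0.085]
ft_force: [2.1, -1.3, -4.9]
grip_width: 0.399
```

Clicked: the force rose to 8.6 N, then fell and turned to pulling down (−4.9 N). Keep pushing down to the collar.

Call:
drive_tool(increments="0 1.5 0 0 255;0 1.5 0 0 255;0 0 0 0 255")

```text
time: 21.1
position: [0.5889, -0.0971, 0.1607]
tool_rot: [-1.568, -0.081, 0.084]
ft_force: [-4.3, -0.8, 3.9]
grip_width: 0.401
```

Call:
drive_tool(increments="0 1.5 0 0 255;0 1.5 0 0 255;0 0 0 0 255")

```text
time: 21.48
position: [0.5889, -0.097, 0.1606]
tool_rot: [-1.566, -0.081, 0.084]
ft_force: [-10.5, 0.5, 20.0]
grip_width: 0.399
```

Call:
drive_tool(increments="-1 0.5 0 0 255;0 0 0 0 255;0 0 0 0 255;0 0 0 0 255")

```text
time: 21.98
position: [0.5888, -0.0971, 0.1606]
tool_rot: [-1.566, -0.083, 0.082]
ft_force: [-8.1, 1.7, 20.0]
grip_width: 0.402
```

```bash
python3 - <<'E'
from h import *
plan([.590,-.098,.1607],6)
d=snap('scene','s11')
print(ctrl.get_state()['torque'],ctrl.get_state()['ft_force'])
cv2.imwrite('pics/z12.png',cv2.resize(cv2.imread('pics/s11.png')[185:235,220:270],None,fx=12,fy=12,interpolation=cv2.INTER_NEAREST))
E
```

```text
pos [ 0.5888 -0.0971  0.1606] tool x [0.994 0.105 0.001] y [ 0.001  0.003 -1.   ] F [-8.1  1.7 20. ] w 0.402 t 21.975
jaw angle 6.041214334786886
local shift mm (x,y,z) [ 1.1 -0.1 -1. ]
world turn -0.0412143347868863 => tool-y turn 0.0412143347868863
[0.17332145 1.85784894 0.00752564] [-7.62683469  1.60613451 19.64192661]
```

View pics/z12.png

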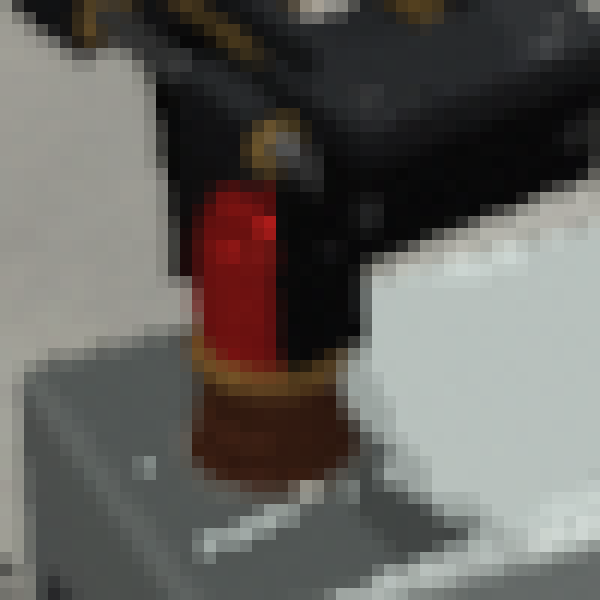

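View pics/s11.png

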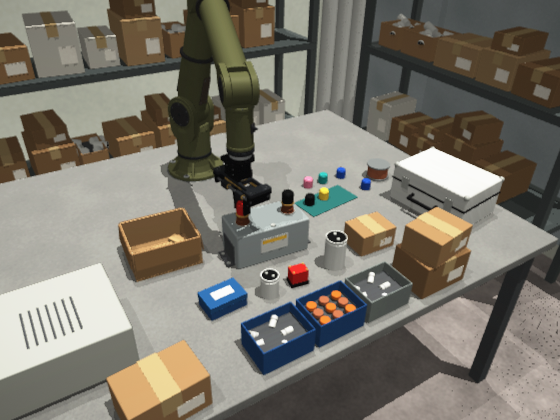

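Seated: the brass rim shows evenly under the red mouth, and the TCP height of 0.1606 matches the expected 0.1607. I ease off the remaining sideways load and add slightly more push.

Call:
drive_tool(increments="-1.5 0.5 0 0 255;0 0 0 0 255;0 0 0 0 255;0 0 0 0 255;0 0 0 0 255")

```text
time: 22.65
position: [0.5888, -0.0971, 0.1606]
tool_rot: [-1.567, -0.086, 0.08]
ft_force: [-3.9, 0.4, 19.9]
grip_width: 0.402
```

```bash
python3 - <<'E'
from h import *
plan([.590,-.098,.1607],6)
snap('top','t12')
plan(None)
E
```

```text
pos [ 0.5888 -0.0971  0.1606] tool x [0.994 0.106 0.004] y [ 0.004  0.003 -1.   ] F [-3.9  0.4 19.9] w 0.402 t 22.65
jaw angle 6.061528632315928
local shift mm (x,y,z) [ 1.1 -0.1 -1.1]
world turn -0.06152863231592676 => tool-y turn 0.06152863231592676
pos [ 0.5888 -0.0971  0.1606] tool x [0.994 0.106 0.004] y [ 0.004  0.003 -1.   ] F [-4.1  0.9 19.7] w 0.398 t 22.7
jaw angle 6.0598284921843835
```

View pics/t12.png

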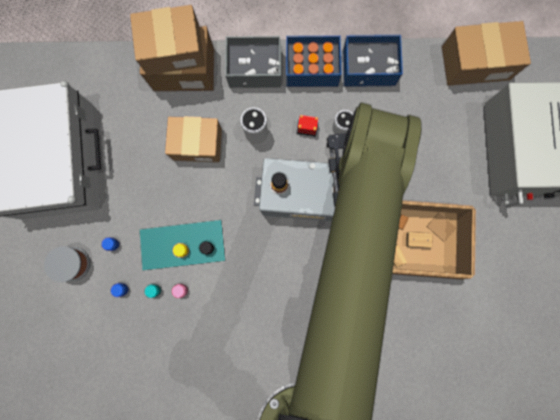

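The chock is in the carton at (420,240). The yellow and black caps, the decoys and the other goods are where they were, and the push is steady at about 20 N. I'm handing in.

```bash
python3 - <<'E'
from h import *
print(workorder.close_job()); plan(None)
E
```

```text
the job is handed in; nothing more can be done
None
the job is handed in; nothing more can be done
```

The job is done and handed in at about 22.7 s of the 53 s allowed. The pine chock is in the scrap carton, and the red cap is fully home on the bare terminal, still gripped and pressed down.

- **Click:** the push rose to about 8.6 N, then fell and turned into a pull of about 5 N. I kept pushing from there down to the collar.
- **Final hold:** the tool stopped at z = 0.1606 m, against 0.1607 m expected for fully home, with a steady push of about 20 N. The scene view shows the brass rim evenly under the cap's mouth.
- **Other items:** the last top view shows the chock flat in the carton. The other caps and the goods I could see had not moved. The arm partly hides the short can and the blue carton in that view, but the scene view a moment earlier shows both in place.

Two readings were not quite as expected:
- **Sideways force:** it reached about 10 N while seating the cap. I eased it to about 4 N, but not to zero.
- **Push limit:** the last 1 mm of commanded push did not raise the force above 20 N. The tool height stayed the same, so the cap shows no sign of slipping in the grip.

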